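Lay the tall sugar carton into the low pull-out

TASK

The tall blue carton of sugar cubes will not fit standing into the low oak unit, so lay it on the board of the pulled-out shelf: slide it up square to the board's side edge, push it over at the top so that it tips against that edge, and let it down gently on its broad face - do not let it drop, and do not squeeze or shove hard, the thin card crushes. Then push it along the board by its base until its top end presses against the brass-capped rail on the far side, and push the shelf fully home under the unit without banging it. Leave everything else where it is.

Things in the scene. Friction and masses are not known exactly. Their poses are not given: they have to be found in the camera images.
- carton: loose blue-white carton of sugar cubes, 115 (x) x 55 (y) x 185 (z) mm, 0.56-0.84 kg, standing right of the pull-out board. Origin: centre of its underside, z to its top; the +y broad face looks at the board's edge, 15-40 mm off, turned up to 9 deg. Friction roughly 0.6. Thin card: over 18 N from the fingers crushes it; turning faster than 6 rad/s (a free fall-over) breaks the cubes
- carton_top (a point): centre of the carton's top end, 185 mm above its origin
- larder_unit: fixed low oak unit, front facing the robot. Origin: foot of its front, middle of the pull-out bay; x into the unit, y left along its front, z up. The bay is 232 mm wide and clear up to 90 mm above the worktop (top board 90-105 mm); the unit is 240 mm deep, from y = -131 to +370 mm, two bottle cubbies left of the bay
- pullout (a joint): how far the pull-out shelf stands open, m: 0 fully home, 0.185 fully out; it slides along the unit's -x with about 3 N of friction and stays where it is left
- pullout_edge (a point): on the pull-out board, moving with it: middle of the upper arris of its free right (-y) edge, the stop for the carton; no rail here. Axes as the unit's. Board top 20 mm above the worktop, underside 2 mm, 215 mm wide (y). The point is 85 mm behind the front panel's inner face; fully open, 185 mm of board lies free between panel and unit
- pullout_front (a point): middle of the outer face of the pull-out's front panel (15 mm thick, 226 mm wide, from 2 to 34 mm above the worktop, so it stands 14 mm above the board), at 20 mm height; axes as the unit's. Push here, along the unit's +x
- rail (a point): low gallery rail on the board's far (+y, left) side, oak with a brass cap, 190 mm long (x), 13 mm thick, 23 mm above the board; moves with the shelf. Origin: middle of its inner face, level with the board's top, 202 mm from the board's free edge. Axes as the unit's; the inner face looks along -y
- preserve_jar: bystander: preserve jar with copper lid on top of the unit, 72 mm across, 100 high; origin under its centre
- bean_tin: bystander: green tin on top of the unit, 74 mm across, 108 high; origin under its centre
- mug: bystander: white mug on top of the unit above the bay, 76 mm across, 85 high; origin under its centre
- tomato_tin: bystander: red tin on the worktop right of the unit, 74 mm across, 108 high; origin under its centre
- spice_jar: bystander: small orange spice jar on the worktop left of the pull-out, 48 mm across, 85 high; origin under its centre
- oil_bottle: bystander: oil bottle on the worktop left of the unit, 64 mm across, 200 high; origin under its centre
- bowl: bystander: blue bowl on the worktop at the left, 140 mm across, 60 high; origin under its centre
Not all that is in view belongs to the job. What is shaped like the carton but brown or red is not meant.

How it is judged:
By the outcome, as a careful person would: the job done as asked, in the order asked, and still so for the second after the job is handed in, with the robot touching nothing.
It also fails if it takes over 72 s, if anything falls off the work surface, if the arm or the gripper's body presses on something with over 40 N, if the wrist force passes 120 N, or if a joint passes its speed limit or range.

ROBOT

A 6-joint arm with a two-finger parallel gripper is mounted at the origin on the work surface. World frame = base frame: x ahead of the robot, y to its left, z up, the work surface at z = 0. Lengths are in m, angles in rad, forces in N, time in s.
With the tool pointing down it reaches from about 0.425 to 0.95 m from the base axis. Payload 3.5 kg.
Tool frame: the origin (TCP) lies between the finger pads; the fingertips stand 22 mm ahead of it and the grasp point (between the pads) lies 3 mm ahead of it (ctrl.nose_length is the z of the fingertips in the tool frame, in m); z points along the fingers, y is the line along which they close (so a half turn about z gives the same grasp; the last joint's range is limited). The gripper opens to 85 mm and grips with 20 to 120 N. Pads are 22 mm wide; open, the fingers measure 114 mm over their backs; the gripper's body (76 mm by 85 mm) begins 54 mm behind the grasp point. The pads swing forward as they close: fully open they stand 13 mm farther back than shut.
Start: joints at [-1.35, 0.286, 1.577, -0, 1.279, -0.15], TCP at [0.245, -0.629, 0.253] pointing down, gripper open.
Joint ranges: [-2.77, 2.77], [-0.9, 2.22], [0.21, 2.48], [-1.53, 4.67], [0.24, 2.81], [-2.84, 2.84]. Speed limits (rad/s): [2.79, 2.79, 3.14, 3.14, 3.14, 3.14].

INTERFACE

Orientations are given as a unit quaternion [x, y, z, w].
In Python, from plant import ctrl gives the robot as it stands. The module is installed in compiled form; this text tells all that it offers.
- The arm moves only by the tool send_rows, never from a script. Its argument "rows" is text: rows parted by semicolons, each of 7 numbers parted by spaces: the turn, a rotation vector about the tool's x, y, z in degrees, then the shift along the tool's x, y, z in mm, then the opening, from -1 (shut) to 1 (fully open). A call has 1 to 8 rows; each row is the pose to reach, as a shift and turn from the pose commanded when the call began, along the tool's axes at that moment; what a row does not reach only later rows make up. A row lasts 1/8 s, in which the tool goes at most 62.5 mm and 10.7 degrees, less where a joint would pass 70% of its speed; a pose out of reach is approached as far as the arm can. A call with a gripper value outside its range is refused whole. The fingers move at their own pace and stop on an object; "grip_force" is the grip in N (left out, the last holds). Time passes only in rows, so rows that repeat a pose let the fingers close. It gives the time, the measured TCP pose, the force, the opening and the grip force at its end, in the units of the state.
- ctrl.get_state(): the state, without advancing time (a new reading comes with each control period).
- ctrl.read_camera(name): name is "scene" or "top" or "wrist"; returns a dict with "color" (480x640x3 uint8, red, green, blue), "fx", "fy", "cx", "cy" (pixels), "extrinsics" (4x4, takes a point from world to camera coordinates). Camera axes: x right, y down, z forward; pixel columns grow to the right and rows downward; lengths in m; the calibration is good to about 2 mm. The wrist camera is an equidistant fisheye: a pixel r from the principal point sees the ray r / f radians off the axis. A picture is of the moment at which its call begins. There is no depth.
- ctrl.sign_off(): hands the job in; it is judged then, once.
Trained networks look in a picture, given as the dict that the camera call returned (one of the last four; its "shot" number tells which), for a name from the list of things; names that differ only in an ending like _2 or _b are one class to them, and where a whole thing is asked for, a point or a joint stands for the part that bears it (a point fixed in the world has none). Each returns a list of dicts, best first, with "p" (0 to 1); they miss things now and then, are a little off and sometimes report something else, mostly with a low value. They report only what shows in the picture. A call takes as long as a camera call. They do not tell look-alikes from the thing itself.
- ctrl.look_for(picture, target): "position" ([x, y, z] in m, in the coordinates of the camera as it stood for that picture, good to about 4 mm: the middle of the surface that is visible of it).
The state is a dict: "time": time; "qpos": joint angles; "dq": joint speeds; "joint_efforts": joint torques, N m; "eef_pos": TCP position; "tcp_rot": TCP orientation; "contact_force": force on the tool from outside, world axes, zero at the start; "wrist_torque": the same for the moment, N m; "opening": opening from 0.0 (shut) to 1.0 (fully open); "finger_force": force on a finger pad.
Only numpy, scipy, OpenCV 4.12 (cv2) and the standard library are available. Lean on these libraries where they do the work, as an engineer would, in place of code of your own. Each camera call takes 0.05 s, during which the arm holds its last target. There are 200 camera calls.

## Working session

There is one attempt and no reset: what is moved stays moved. The work goes in short steps, Python scripts to look and compute and a tool call to move; the robot and the scene stay as the last step left them, time stands still between calls to the robot, and variables do not carry over. Pictures are saved under pics/ and viewed, at most 10 in all, crops included, and the job is handed in when it is done.

Besides the shell and the picture viewer there is one more tool, called after ">>>" in YAML: its name, and indented under it one key for each argument. send_rows: Moves the arm, as the interface text tells. Its arguments: {"type":"object","properties":{"rows":{"type":"string"},"grip_force":{"type":"number"}},"required":["rows"]}

```bash
mkdir -p pics; cat > h.py <<'E'
import numpy as np, cv2
from plant import ctrl
from scipy.spatial.transform import Rotation as R
def look(cam,names,save=None):
    p=ctrl.read_camera(cam); E=np.array(p["extrinsics"])
    if save: cv2.imwrite("pics/"+save,p["color"][:,:,::-1])
    out={}
    for n in names:
        for d in ctrl.look_for(p,n)[:3]:
            c=np.array(d["position"]); w=np.linalg.inv(E)@np.r_[c,1]
            px=(p["fx"]*c[0]/c[2]+p["cx"],p["fy"]*c[1]/c[2]+p["cy"])
            print(cam,n,round(d["p"],2),np.round(w[:3],4),np.round(px).astype(int) if cam!="wrist" else "")
    return p
def proj(p,w):
    E=np.array(p["extrinsics"]); c=(E@np.c_[w,np.ones(len(w))].T).T
    return np.c_[p["fx"]*c[:,0]/c[:,2]+p["cx"],p["fy"]*c[:,1]/c[:,2]+p["cy"]]
def st():
    s=ctrl.get_state(); print({k:np.round(s[k],4) for k in ("time","eef_pos","tcp_rot","contact_force","opening","qpos")}); return s
E
python3 - <<'E'
from h import *
s=st();print(R.from_quat(s["tcp_rot"]).as_matrix().round(3))
n=["carton","pullout_edge","pullout_front","rail","larder_unit","tomato_tin","mug","spice_jar"]
for c in("scene","top"):
    p=look(c,n,c+"0.png"); print(np.round(p["extrinsics"],3).tolist(),p["fx"],p["cx"],p["cy"])
E
```

```text
{'time': np.float64(0.0), 'eef_pos': array([ 0.2445, -0.6285,  0.2519]), 'tcp_rot': array([ 0.9829,  0.1844, -0.    , -0.0012]), 'contact_force': array([ 0.0995, -0.5848,  0.5505]), 'opening': np.float64(0.9978), 'qpos': array([-1.35  ,  0.2872,  1.5782,  0.    ,  1.2786, -0.15  ])}
[[ 0.932  0.362 -0.001]
 [ 0.362 -0.932  0.002]
 [ 0.    -0.002 -1.   ]]
scene carton 0.91 [ 0.5681 -0.1101  0.1226] [257 203]
scene carton 0.81 [ 0.3877 -0.0138  0.1236] [326 184]
scene carton 0.64 [ 0.4238 -0.2315  0.1529] [262 151]
scene pullout_edge 0.77 [0.5652 0.029  0.0207] [297 251]
scene pullout_front 0.66 [0.5727 0.0211 0.0176] [293 252]
scene pullout_front 0.33 [0.6471 0.2521 0.0592] [342 306]
scene rail 0.77 [0.566  0.0253 0.0185] [296 251]
scene larder_unit 0.7 [0.8429 0.1285 0.1061] [245 322]
scene larder_unit 0.61 [0.5672 0.0259 0.0199] [296 251]
scene tomato_tin 0.79 [ 0.7006 -0.2141  0.0977] [196 218]
scene mug 0.72 [ 0.7522 -0.0234  0.1563] [225 250]
scene spice_jar 0.72 [0.5671 0.0292 0.0214] [297 251]
[[-0.642, 0.767, -0.003, 0.27], [0.575, 0.478, -0.663, -0.289], [-0.507, -0.428, -0.7
[... 183 characters left out ...]
 [453 248]
top carton 0.74 [ 0.406  -0.2366  0.1879] [520 325]
top pullout_edge 0.85 [0.5846 0.012  0.0212] [372 239]
top pullout_front 0.93 [0.5925 0.012  0.0229] [372 235]
top rail 0.94 [0.5876 0.0119 0.0214] [372 237]
top larder_unit 0.79 [0.7415 0.0531 0.0998] [357 158]
top tomato_tin 0.98 [ 0.6739 -0.2248  0.1128] [494 191]
top tomato_tin 0.48 [0.5884 0.012  0.0199] [372 237]
top mug 0.88 [ 0.7629 -0.0364  0.1471] [404 141]
top mug 0.48 [0.5885 0.0113 0.0208] [373 237]
top spice_jar 0.86 [0.6219 0.2384 0.0878] [266 212]
[[0.028, -1.0, 0.013, 0.102], [-0.984, -0.03, -0.177, 0.586], [0.177, -0.008, -0.984, 0.995], [0.0, 0.0, 0.0, 1.0]] 494.4369774691442 323.405521731377 235.50512106974338
```

View pics/top0.png

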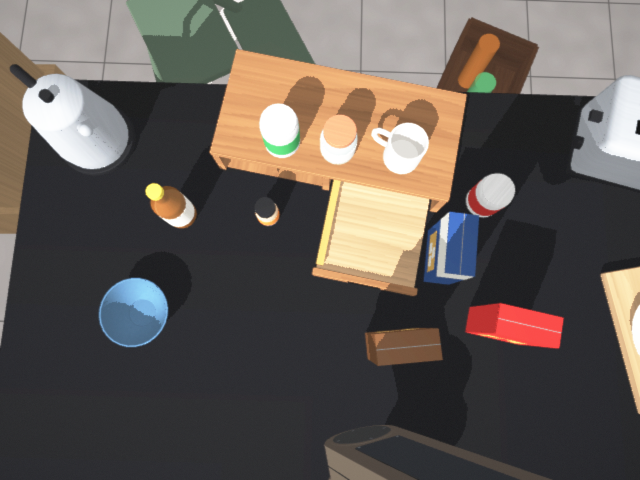

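View pics/scene0.png

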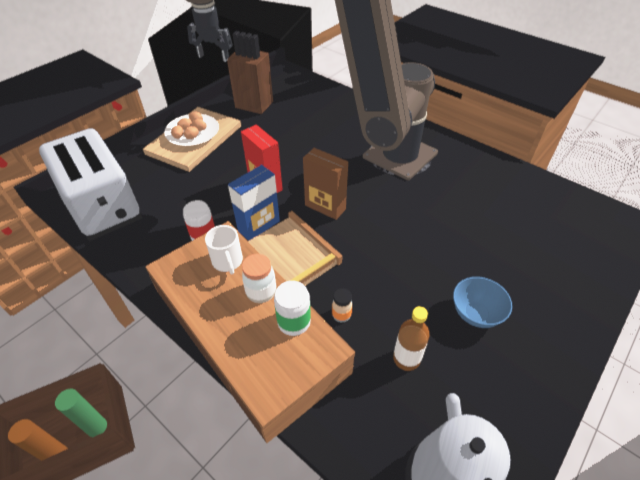

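The top view shows three similar boxes: blue-white at (453,248), brown at (405,345) and red at (515,325). Only the blue one is right of the shelf board, so it fits. I'll confirm it in an enlarged crop, which I'll also use to measure corners.

```bash
python3 - <<'E'
import cv2
i=cv2.imread("pics/top0.png")[165:315,300:500]
cv2.imwrite("pics/crop0.png",cv2.resize(i,(800,600),interpolation=cv2.INTER_CUBIC))
E
```

```text
(no output)
```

View pics/crop0.png

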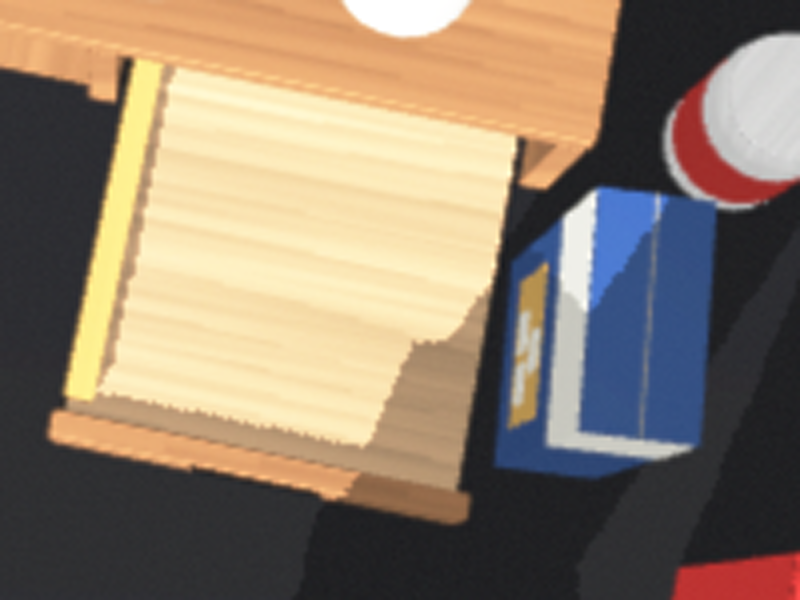

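```bash
python3 - <<'E'
from h import *
from scipy.optimize import least_squares
p=ctrl.read_camera("top")
def bp(u,v,z):
    E=np.array(p["extrinsics"]);K=np.array([(300+u/4-p["cx"])/p["fx"],(165+v/4-p["cy"])/p["fy"],1])
    C=-E[:3,:3].T@E[:3,3]; d=E[:3,:3].T@K; return C+d*(z-C[2])/d[2]
for n,u,v,z in [("c fl",580,433,.185),("c bl",598,187,.185),("c br",716,203,.185),("c fr",697,445,.185),("c bot fl",497,465,0),("c bot fr",600,478,0),
 ("edge f",460,490,.02),("edge b",517,140,.02),("panel r outer top",467,495,.034),("panel l in top",52,410,.034),("panel l out top",50,418,.034),("rail in f",95,398,.043),("rail in b",163,62,.043),("unit fr",588,142,.105),("unit f mid",0,8,.105)]:
    print(n,bp(u,v,z).round(4))
loc=np.array([[.0575*a,.0275*b,z] for a,b,z in[(-1,1,.185),(1,1,.185),(1,-1,.185),(-1,-1,.185),(-1,1,0),(-1,-1,0)]])
ob=np.array([(580,433),(598,187),(716,203),(697,445),(497,465),(600,478)])/4+[300,165]
f=lambda q:(proj(p,np.c_[(R.from_euler('z',q[2]).apply(loc)+[q[0],q[1],0])])-ob).ravel()
r=least_squares(f,[.56,-.12,-.1],loss='soft_l1');print("carton",r.x,np.degrees(r.x[2]),f(r.x).round(1))
# shelf: yaw and edge point, panel
locs=np.array([[-.085,0,.02],[-.1+.001,-.0055,.034],[-.085,.2205,.034],[-.085+.0,.202,.043]])
ob2=np.array([(460,490),(467,495),(52,410),(95,398)])/4+[300,165]
f=lambda q:(proj(p,R.from_euler('z',q[2]).apply(locs)+[q[0],q[1],0])-ob2)[:].ravel()
r=least_squares(f,[.58,-.08,-.1],loss='soft_l1');print("edge",r.x,np.degrees(r.x[2]),f(r.x).round(1))
E
```

```text
c fl [ 0.496  -0.1036  0.185 ]
c bl [ 0.6114 -0.1139  0.185 ]
c br [ 0.6054 -0.1689  0.185 ]
c fr [ 0.4921 -0.1571  0.185 ]
c bot fl [ 0.4974 -0.1054  0.    ]
c bot fr [ 0.4919 -0.1619  0.    ]
edge f [ 0.4815 -0.081   0.02  ]
edge b [ 0.676  -0.1137  0.02  ]
panel r outer top [ 0.4779 -0.082   0.034 ]
panel l in top [0.5166 0.1391 0.034 ]
panel l out top [0.5123 0.14   0.034 ]
rail in f [0.5226 0.1165 0.043 ]
rail in b [0.7078 0.0845 0.043 ]
unit fr [ 0.6538 -0.1307  0.105 ]
unit f mid [0.7154 0.1715 0.105 ]
carton [ 0.551416   -0.13652346 -0.08713928] -4.992712972312208 [ 0.3 -0.3  0.1  0.2 -0.  -0.5  1.   0.2 -0.6  0.4 -1.3  0. ]
edge [ 0.57194312 -0.09300874 -0.15049816] -8.622909593310531 [-0.4 -3.   0.8  2.2  0.7 -2.  -1.5  2.1]
```

The crop confirms it: the blue-white box, top face (580,433)-(716,203) in crop pixels, is right of the board, about 16 mm off and turned about 4.6°. I'll work in a unit frame (u, v) at yaw -9.6°: board edge at v≈0.000, panel outer face at u≈0.483, carton at u≈0.566, v≈-0.043.

```bash
cat >> h.py <<'E'
YAW=-9.6
RU=R.from_euler('z',YAW,degrees=True)
def uv(w): return RU.inv().apply(w)
def target(mode,tau):
    s,c=np.sin(np.radians(tau)),np.cos(np.radians(tau))
    if mode=="push": z,y=[0,s,-c],[1,0,0]
    if mode=="cage": z,y=[0,-s,-c],[0,-c,s]
    if mode=="front": z,y=[s,0,-c],[0,-1,0]
    z=np.array(z);y=np.array(y); return RU*R.from_matrix(np.c_[np.cross(y,z),y,z])
def go(mode,tau,uvz,show=True):
    """row (turn deg, shift mm) bringing the TCP to uvz (unit-turned frame)"""
    s=ctrl.get_state(); R0=R.from_quat(s["tcp_rot"])
    t=(R0.inv()*target(mode,tau)).as_rotvec(degrees=True)
    d=R0.inv().apply(RU.apply(uvz)-s["eef_pos"])*1000
    print("row",np.r_[t,d].round(1)); 
def now():
    s=ctrl.get_state(); Rt=RU.inv()*R.from_quat(s["tcp_rot"])
    print("t",round(s["time"],2),"uvz",uv(s["eef_pos"]).round(4),"z_tool",Rt.as_matrix()[:,2].round(3),"y_tool",Rt.as_matrix()[:,1].round(3),"F",uv(s["contact_force"]).round(1),"open",round(float(s["opening"]),3),"q",np.round(s["qpos"],2))
E
python3 - <<'E'
from h import *
print(ctrl.nose_length,ctrl.get_state()["finger_force"]); now()
go("push",30,[.566,-.135,.30]); go("push",30,[.566,-.125,.036])
E
```

```text
0.022 0.0
t 0.95 uvz [ 0.3461 -0.5795  0.2534] z_tool [ 0. -0. -1.] y_tool [ 0.513 -0.859  0.   ] F [0.8 0.3 0.1] open 0.998 q [-1.35  0.29  1.58 -0.    1.28 -0.15]
row [  15.5   27.3  -57.7  416.7 -268.9  -46.7]
row [  15.5   27.3  -57.7  421.8 -277.5  217.3]
```

>>> send_rows:
  rows: "0 0 0 40 -25 -45 1;2 4 -8 100 -65 -47 1;4 8 -16 150 -97 -47 1;6 12 -24 205 -130 -47 1;8 16 -32 260 -165 -47 1;11 19.5 -41 315 -200 -47 1;13.5 23.5 -50 365 -235 -47 1;15.5 27.3 -57.7 417 -269 -47 1"

```text
time: 1.95
eef_pos: [0.5289, -0.2369, 0.3006]
tcp_rot: [0.736, 0.625, 0.199, -0.168]
contact_force: [0.9, -0.2, 0.1]
opening: 0.996
finger_force: 0.0
```

```bash
python3 - <<'E'
from h import *
now(); go("push",30,[.566,-.125,.036])
p=look("top",["carton"],"top1.png"); look("wrist",["carton","pullout_edge"],"w1.png")
E
```

```text
t 1.95 uvz [ 0.561  -0.1454  0.3006] z_tool [-0.     0.502 -0.865] y_tool [1.    0.003 0.002] F [ 0.9 -0.1  0.1] open 0.996 q [-0.76  0.15  1.71  0.43  1.6  -0.66]
row [-0.000e+00 -1.000e-01  2.000e-01 -1.152e+02  4.700e+00  2.391e+02]
top carton 0.8 [ 0.545  -0.121   0.1836] [454 247]
top carton 0.78 [ 0.3618 -0.0299  0.183 ] [405 347]
top carton 0.68 [ 0.406  -0.2327  0.186 ] [518 325]
wrist carton 0.77 [ 0.3844 -0.0572  0.164 ] 
wrist carton 0.72 [ 0.4279 -0.2343  0.1599] 
wrist carton 0.58 [ 0.5516 -0.1468  0.1894] 
wrist pullout_edge 0.59 [0.5944 0.0348 0.0215]
```

>>> send_rows:
  rows: "0 0 0 -29 1 60 1;0 0 0 -58 2 120 1;0 0 0 -87 3.5 180 1;0 0 0 -108 4.7 225 1;0 0 0 -115 4.7 239 1;0 0 0 -115 4.7 239 1"

```text
time: 2.95
eef_pos: [0.5356, -0.2203, 0.0362]
tcp_rot: [0.738, 0.622, 0.198, -0.168]
contact_force: [-1.0, 0.6, 0.2]
opening: 1.003
finger_force: 0.0
```

```bash
python3 - <<'E'
from h import *
now(); go("push",30,[.566,-.085,.036])
p=ctrl.read_camera("top"); a=p["color"][165:315,300:500,::-1]
b=ctrl.read_camera("wrist")["color"][:,:,::-1]
cv2.imwrite("pics/m1.png",np.hstack([cv2.resize(a,(400,300)),cv2.resize(b,(400,300))]))
E
```

```text
t 2.95 uvz [ 0.5649 -0.1279  0.0362] z_tool [ 0.     0.501 -0.865] y_tool [ 1.    -0.002 -0.001] F [-1.1  0.4  0.2] open 1.003 q [-0.74  0.47  1.85  0.48  1.17 -0.83]
row [ 0.  -0.1 -0.1 37.   1.  21.6]
```

View pics/m1.png

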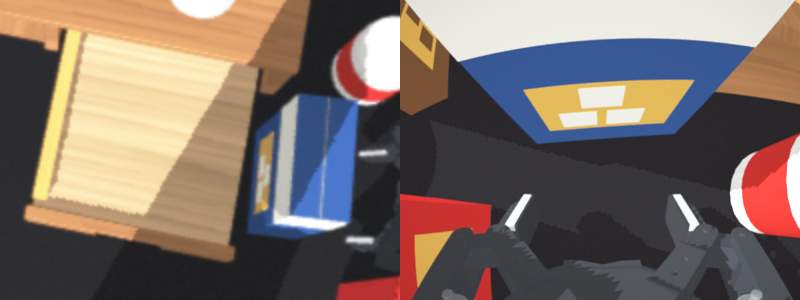

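The left half shows the spread fingers at (375,155) and (365,240), behind the blue carton's right face. The right half, from the wrist, shows both pads facing the carton's base. I'll push slowly now.

>>> send_rows:
  rows: "0 0 0 9 0.5 5 1;0 0 0 17 1 10 1;0 0 0 24 1 14 1;0 0 0 27 1 15.5 1;0 0 0 29.5 1 17 1;0 0 0 32 1 18.5 1;0 0 0 34.5 1 20 1;0 0 0 37 1 21.5 1"

```text
time: 4.05
eef_pos: [0.5439, -0.1775, 0.0357]
tcp_rot: [0.738, 0.623, 0.198, -0.167]
contact_force: [-0.8, -2.9, 0.4]
opening: 0.998
finger_force: 1.4
```

```bash
python3 - <<'E'
from h import *
now()
E
```

```text
t 4.05 uvz [ 0.5659 -0.0843  0.0357] z_tool [ 0.     0.5   -0.866] y_tool [ 1.    -0.001 -0.   ] F [-0.3 -3.   0.4] open 0.998 q [-0.67  0.44  1.89  0.5   1.14 -0.79]
```

>>> send_rows:
  rows: "0 0 0 2 0 1.2 1;0 0 0 4 0 2.3 1;0 0 0 5.5 0 3.2 1;0 0 0 7 0 4 1"

```text
time: 4.55
eef_pos: [0.5452, -0.1696, 0.0357]
tcp_rot: [0.738, 0.623, 0.198, -0.167]
contact_force: [-2.9, -4.0, 0.5]
opening: 1.001
finger_force: 2.0
```

>>> send_rows:
  rows: "0 0 0 1 0 0.6 1;0 0 0 2 0 1.2 1;0 0 0 2 0 1.2 1"

```text
time: 4.92
eef_pos: [0.546, -0.1672, 0.0358]
tcp_rot: [0.738, 0.623, 0.198, -0.167]
contact_force: [-0.5, -3.8, -2.0]
opening: 1.004
finger_force: 1.8
```

```bash
python3 - <<'E'
from h import *
now()
p=ctrl.read_camera("top"); a=p["color"][165:315,300:500,::-1]
cv2.imwrite("pics/m2.png",cv2.resize(a,(800,600)))
E
```

```text
t 4.92 uvz [ 0.5663 -0.0738  0.0358] z_tool [ 0.001  0.5   -0.866] y_tool [ 1.    -0.001  0.   ] F [ 0.1 -3.8 -2. ] open 1.004 q [-0.66  0.44  1.9   0.51  1.13 -0.79]
```

View pics/m2.png

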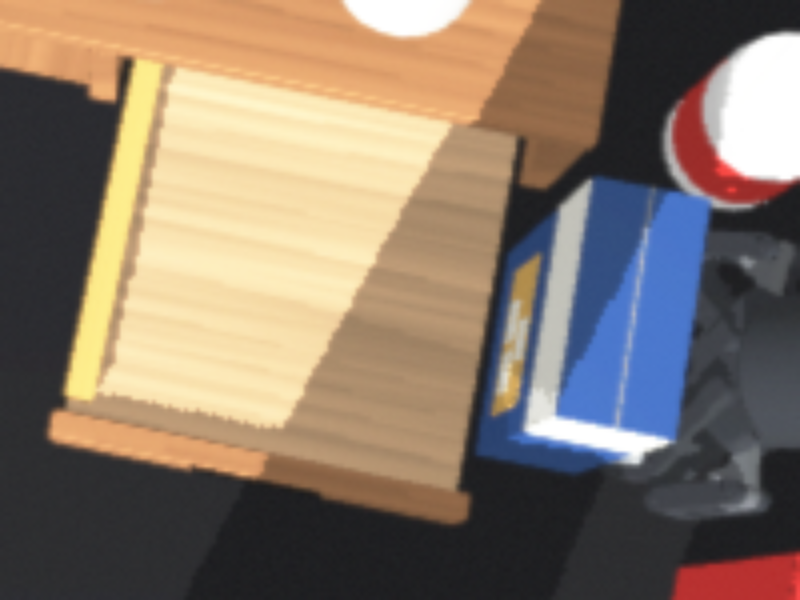

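The carton is square to the board now: its base corner is at (477,455) and the board edge runs (460,490)-(517,140). A small gap remains, so I'll keep pushing.

>>> send_rows:
  rows: "0 0 0 0.9 0 0.5 1;0 0 0 1.8 0 1 1;0 0 0 2.6 0 1.5 1;0 0 0 3.5 0 2 1"

```text
time: 5.48
eef_pos: [0.5465, -0.1631, 0.0358]
tcp_rot: [0.738, 0.623, 0.198, -0.167]
contact_force: [-0.0, -3.3, -1.1]
opening: 0.998
finger_force: 1.9
```

>>> send_rows:
  rows: "0 0 0 0.9 0 0.5 1;0 0 0 1.8 0 1 1"

```text
time: 5.72
eef_pos: [0.5468, -0.161, 0.0359]
tcp_rot: [0.738, 0.623, 0.198, -0.167]
contact_force: [-0.5, -3.8, -0.7]
opening: 1.003
finger_force: 1.9
```

>>> send_rows:
  rows: "0 0 0 0.9 0 0.5 1;0 0 0 1.8 0 1 1"

```text
time: 5.98
eef_pos: [0.547, -0.159, 0.0359]
tcp_rot: [0.738, 0.623, 0.198, -0.167]
contact_force: [-0.3, -4.3, -1.4]
opening: 0.998
finger_force: 1.9
```

>>> send_rows:
  rows: "0 0 0 0.9 0 0.5 1;0 0 0 1.8 0 1 1"

```text
time: 6.22
eef_pos: [0.5473, -0.1577, 0.0359]
tcp_rot: [0.738, 0.623, 0.197, -0.167]
contact_force: [-2.6, -7.8, 0.2]
opening: 0.999
finger_force: 3.9
```

>>> send_rows:
  rows: "0 0 0 0.9 0 0.5 1;0 0 0 1.8 0 1 1"

```text
time: 6.48
eef_pos: [0.5474, -0.1574, 0.0361]
tcp_rot: [0.738, 0.624, 0.196, -0.166]
contact_force: [-6.6, -12.0, 1.6]
opening: 1.002
finger_force: 6.6
```

```bash
python3 - <<'E'
from h import *
now()
E
```

```text
t 6.47 uvz [ 0.566  -0.0639  0.0361] z_tool [ 0.     0.496 -0.868] y_tool [ 1. -0.  0.] F [ -4.5 -13.    1.6] open 1.002 q [-0.64  0.43  1.9   0.51  1.12 -0.77]
```

>>> send_rows:
  rows: "0 0 0 -4 0 -2.3 1;0 0 0 -26 0 -15 1;0 0 0 -40 0 -25 1;0 0 0 -12 0 -80 1;0 0 0 15 0 -135 1;0 0 0 40 0 -190 1;0 0 0 65 0 -245 1;0 0 0 65 0 -245 1"

```text
time: 7.48
eef_pos: [0.5387, -0.2219, 0.2878]
tcp_rot: [0.737, 0.625, 0.2, -0.162]
contact_force: [0.6, 0.7, 0.2]
opening: 0.999
finger_force: 0.0
```

```bash
python3 - <<'E'
from h import *
now()
go("cage",0,[.566,-.027,.25])
p=look("top",[],"top3.png")
cv2.imwrite("pics/c3.png",cv2.resize(cv2.imread("pics/top3.png")[165:315,300:500],(800,600),interpolation=cv2.INTER_CUBIC))
E
```

```text
t 7.47 uvz [ 0.5682 -0.1289  0.2878] z_tool [ 0.01   0.497 -0.868] y_tool [ 1.    -0.     0.011] F [0.5 0.8 0.2] open 0.999 q [-0.74  0.15  1.72  0.44  1.56 -0.64]
row [-22.9 -23.8  87.9  69.7  -2.6  83.4]
```

View pics/c3.png

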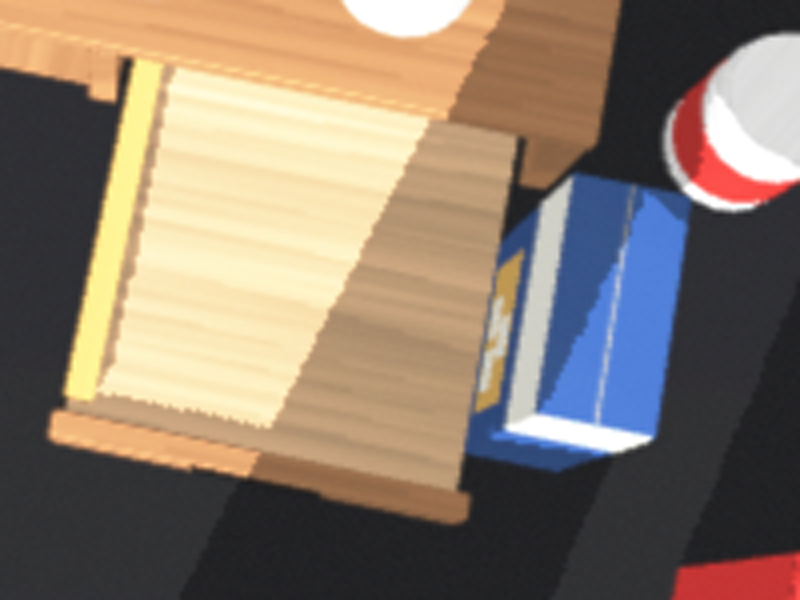

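The carton is square against the edge: its top face is at crop (538,415)-(692,192), parallel to the board edge. Next I'll turn the gripper to straddle it.

>>> send_rows:
  rows: "-2.3 -2.4 8.9 7 0 8 1;-4.8 -5 18.5 14 0 17 1;-7.3 -7.5 28 21 -1 25 1;-9.8 -10.2 37.5 28 -1 33 1;-12.3 -12.7 47 35 -1 42 1;-14.8 -15.3 56.5 42 -1 50 1;-17.2 -17.9 66 49 -2 58 1;-19.6 -20.4 75.5 56 -2 67 1"

```text
time: 8.52
eef_pos: [0.5473, -0.138, 0.248]
tcp_rot: [0.999, 0.022, 0.024, -0.03]
contact_force: [0.2, 0.3, -0.4]
opening: 0.997
finger_force: 0.0
```

```bash
python3 - <<'E'
from h import *
now()
p=ctrl.read_camera("top")
def bp(u,v,z):
    E=np.array(p["extrinsics"]);K=np.array([(300+u/4-p["cx"])/p["fx"],(165+v/4-p["cy"])/p["fy"],1])
    C=-E[:3,:3].T@E[:3,3]; d=E[:3,:3].T@K; return C+d*(z-C[2])/d[2]
for a in[(538,415),(575,173),(692,192),(657,438)]: print(uv(bp(*a,.185)).round(4))
go("cage",0,[.566,-.027,.25])
go("cage",0,[.566,-.027,.175])
E
```

```text
t 8.53 uvz [ 0.5626 -0.0448  0.248 ] z_tool [ 0.036  0.068 -0.997] y_tool [ 0.211 -0.976 -0.059] F [ 0.2  0.4 -0.4] open 0.997 q [-0.46  0.03  1.87  0.08  1.22  1.04]
[0.5107 0.0006 0.185 ]
[0.6263 0.0012 0.185 ]
[ 0.6281 -0.0538  0.185 ]
[ 0.511  -0.0544  0.185 ]
row [ -3.7  -2.4  11.9   6.7 -15.1  -1.4]
row [ -3.7  -2.4  11.9   3.2 -10.5  73.4]
```

>>> send_rows:
  rows: "-3.7 -2.4 11.9 9 -15 -1 1;-3.7 -2.4 11.9 9.5 -15 0 1;-3.7 -2.4 11.9 8 -12 40 1;-3.7 -2.4 11.9 6.2 -10.5 73 1;-3.7 -2.4 11.9 6.2 -10.5 73 0.6;-3.7 -2.4 11.9 6.2 -10.5 73 0.6"

```text
time: 9.32
eef_pos: [0.5581, -0.1243, 0.1792]
tcp_rot: [0.997, -0.079, 0.003, 0.0]
contact_force: [0.4, -0.4, 0.3]
opening: 0.799
finger_force: 0.0
```

```bash
python3 - <<'E'
from h import *
now()
a=ctrl.read_camera("wrist")["color"][:,:,::-1]
b=ctrl.read_camera("scene")["color"][100:340,180:400,::-1]
cv2.imwrite("pics/m4.png",np.hstack([cv2.resize(a,(400,400)),cv2.resize(b,(400,400))]))
# tool poses: rigid turn about arris (v=.0005,z=.02)
P0=np.array([.569,-.027,.175])
for th in (10,20,30,40,50):
    c,s=np.cos(np.radians(th)),np.sin(np.radians(th)); d=P0-[0,.0005,.02]
    q=[P0[0],.0005+c*d[1]+s*d[2],.02-s*d[1]+c*d[2]]; print(th,np.round(q,4)); go("cage",th,q)
E
```

```text
t 9.32 uvz [ 0.571  -0.0294  0.1792] z_tool [ 0.007 -0.    -1.   ] y_tool [ 0.009 -1.     0.   ] F [ 0.4 -0.3  0.3] open 0.799 q [-0.4   0.13  1.9   0.    1.1   1.33]
10 [5.690e-01 3.000e-04 1.774e-01]
row [ -9.9  -0.6   0.4  -2.6 -30.    3.1]
20 [0.569  0.0277 0.1751]
row [-19.9  -0.6   0.4  -2.3 -57.3   5.4]
30 [0.569  0.0542 0.168 ]
row [-29.9  -0.7   0.3  -2.2 -83.9  12.5]
40 [0.569  0.0791 0.1564]
row [ -39.9   -0.7    0.3   -2.1 -108.8   24. ]
50 [0.569  0.1016 0.1407]
row [ -49.9   -0.7    0.2   -2.  -131.3   39.7]
```

View pics/m4.png

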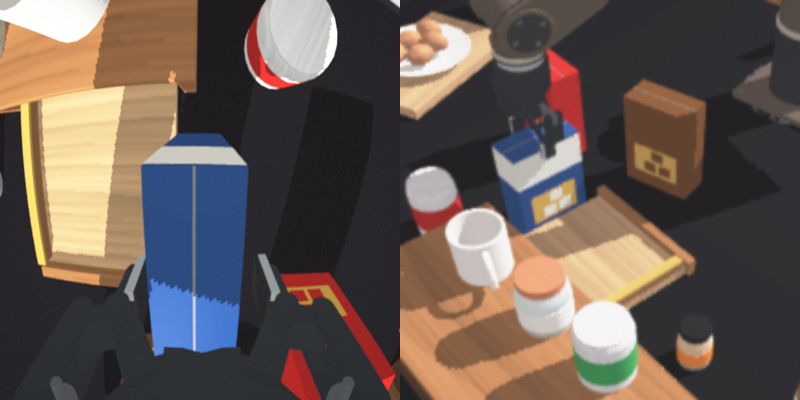

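Left, the wrist view shows the pads at (135,275) and (265,275), one on each side of the carton top. Right, the fingers are over it at (545,135). Now I'll tip it, turning the tool with the carton about the board edge.

>>> send_rows:
  rows: "0 0 0 0 0 0 0.6;-3 0 0 0 -8 -1 0.6;-6 0 0 0 -16.5 -1.5 0.6;-9 0 0 0 -25 -2 0.6;-12 0 0 0 -33 -2 0.6;-15 0 0 0 -41 -1.5 0.6;-18 0 0 0 -49.5 -1 0.6;-21 0 0 0 -57.5 0.5 0.6"

```text
time: 10.42
eef_pos: [0.5678, -0.0673, 0.1797]
tcp_rot: [0.98, -0.079, -0.01, 0.183]
contact_force: [-0.1, -0.2, 0.1]
opening: 0.803
finger_force: 0.2
```

```bash
python3 - <<'E'
from h import *
now()
P0=np.array([.569,-.027,.175])
for th in (30,40,50):
    c,s=np.cos(np.radians(th)),np.sin(np.radians(th)); d=P0-[0,.0005,.02]
    q=[P0[0],.0005+c*d[1]+s*d[2],.02-s*d[1]+c*d[2]]; print(th,np.round(q,4)); go("cage",th,q)
E
```

```text
t 10.43 uvz [0.5711 0.0283 0.1797] z_tool [ 0.012 -0.361 -0.933] y_tool [ 0.005 -0.933  0.361] F [-0.  -0.2  0.1] open 0.803 q [-0.15  0.17  1.89 -0.41  1.11  1.77]
30 [0.569  0.0542 0.168 ]
row [ -8.8  -0.7   0.2  -2.  -28.4   1.5]
40 [0.569  0.0791 0.1564]
row [-18.8  -0.7   0.1  -1.9 -55.7   3.4]
50 [0.569  0.1016 0.1407]
row [-28.8  -0.7   0.1  -1.8 -82.4   9.9]
```

```bash
python3 - <<'E'
from h import *
for c in("top","scene","wrist"):
    p=ctrl.read_camera(c);E=np.linalg.inv(np.array(p["extrinsics"]))
    for n in("carton","carton_top"):
        for d in ctrl.look_for(p,n)[:3]: print(c,n,round(d["p"],2),uv((E@np.r_[d["position"],1])[:3]).round(3))
E
```

```text
top carton 0.69 [ 0.438 -0.162  0.184]
top carton 0.61 [ 0.554 -0.024  0.099]
top carton 0.44 [ 0.373 -0.03   0.184]
top carton_top 0.94 [ 0.444 -0.16   0.19 ]
top carton_top 0.67 [ 0.554 -0.024  0.099]
scene carton 0.91 [0.605 0.025 0.124]
scene carton 0.76 [ 0.471 -0.217  0.149]
scene carton 0.68 [0.385 0.047 0.126]
scene carton_top 0.84 [0.386 0.046 0.126]
scene carton_top 0.79 [ 0.471 -0.218  0.15 ]
scene carton_top 0.63 [0.605 0.023 0.127]
wrist carton 0.87 [0.595 0.028 0.185]
wrist carton 0.76 [ 0.471 -0.196  0.116]
wrist carton 0.71 [0.394 0.039 0.011]
wrist carton_top 0.89 [0.6   0.023 0.178]
wrist carton_top 0.72 [ 0.468 -0.195  0.109]
wrist carton_top 0.69 [0.39  0.041 0.014]
```

>>> send_rows:
  rows: "-3 0 0 -1 -9 0 0.6;-6 0 0 -2 -18.5 1 0.6;-9 0 0 -2 -28.5 1.5 0.6;-12 0 0 -2 -37 2 0.6;-15 0 0 -2 -45 2.5 0.6;-19 0 0 -2 -56 3.5 0.6;-22 0 0 -2 -64.5 5 0.6;-22 0 0 -2 -64.5 5 0.6"

```text
time: 11.88
eef_pos: [0.5741, -0.0087, 0.1489]
tcp_rot: [0.928, -0.074, -0.027, 0.365]
contact_force: [-1.2, 1.2, -2.2]
opening: 0.804
finger_force: 0.9
```

```bash
python3 - <<'E'
from h import *
now()
P0=np.array([.569,-.027,.175])
for th in (45,50):
    c,s=np.cos(np.radians(th)),np.sin(np.radians(th)); d=P0-[0,.0005,.02]
    q=[P0[0],.0005+c*d[1]+s*d[2],.02-s*d[1]+c*d[2]]; print(th,np.round(q,4)); go("cage",th,q)
b=ctrl.read_camera("scene"); a=ctrl.read_camera("wrist")["color"][:,:,::-1]
cv2.imwrite("pics/m5.png",np.hstack([cv2.resize(a,(400,400)),cv2.resize(b["color"][130:310,210:390,::-1],(400,400))]))
E
```

```text
t 11.88 uvz [0.5676 0.0872 0.1489] z_tool [ 0.01  -0.682 -0.732] y_tool [ 0.004 -0.732  0.682] F [-1.4  0.9 -2.2] open 0.804 q [ 0.07  0.34  1.84 -0.77  1.28  2.16]
45 [0.569  0.0907 0.149 ]
row [-2.  -0.6  0.2  1.5 -2.4 -2.5]
50 [0.569  0.1016 0.1407]
row [ -7.   -0.6   0.2   1.5 -16.1  -3.8]
```

View pics/m5.png

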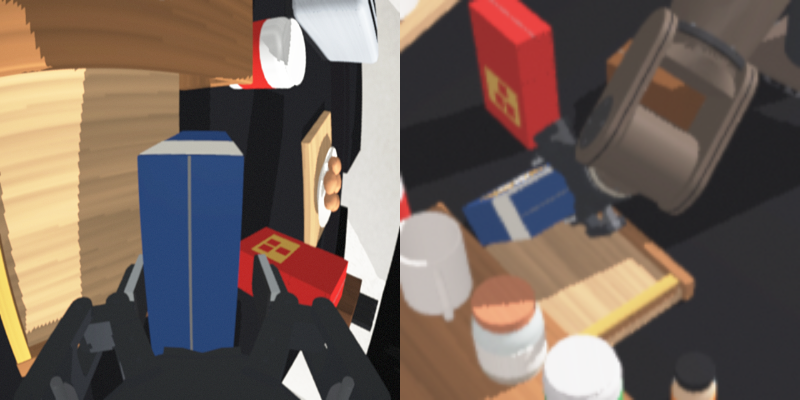

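Left, the wrist view shows the carton square between the pads with its top end at (190,155). Right, the carton leans at about 43° on the lower finger. I'll continue with the tool tilted to 50° and the lower finger supporting the top edge.

```bash
python3 - <<'E'
from h import *
for q in [(.569,.0889,.1497),(.569,.0955,.138),(.569,.1008,.1257),(.569,.107,.114),(.569,.1119,.102),(.569,.116,.089),(.569,.1186,.0767),(.569,.119,.073)]: go("cage",50,q)
E
```

```text
row [-7.  -0.6  0.1  1.2 -2.1 -1.5]
row [ -7.   -0.6   0.1   1.2 -14.9   2.6]
row [ -7.   -0.6   0.1   1.1 -27.2   7.9]
row [ -7.   -0.6   0.1   1.1 -39.7  12.3]
row [ -7.   -0.6   0.1   1.1 -51.5  17.7]
row [ -7.   -0.6   0.1   1.  -63.3  24.4]
row [ -7.   -0.6   0.1   1.  -73.6  31.7]
row [ -7.   -0.6   0.1   0.9 -76.4  34.1]
```

>>> send_rows:
  rows: "-3.5 0 0 1 -1 -1 0.75;-7 -0.6 0 1 -2 -1.5 0.9;-7 -0.6 0 1 -2 -1.5 1;-7 -0.6 0 1 -8 0.5 1;-7 -0.6 0 1 -15 2.5 1;-7 -0.6 0 1 -21 5 1;-7 -0.6 0 1 -27 8 1;-7 -0.6 0 1 -27 8 1"

```text
time: 12.98
eef_pos: [0.5776, 0.0047, 0.1252]
tcp_rot: [0.903, -0.075, -0.036, 0.421]
contact_force: [0.1, 0.7, -2.3]
opening: 1.001
finger_force: 1.1
```

```bash
python3 - <<'E'
from h import *
now()
for q in [(.569,.107,.114),(.569,.1119,.102),(.569,.116,.089),(.569,.1186,.0767),(.569,.119,.073)]: go("cage",50,q)
E
```

```text
t 12.97 uvz [0.5688 0.1009 0.1252] z_tool [-0.    -0.767 -0.642] y_tool [ 0.002 -0.642  0.767] F [-0.1  0.7 -2.3] open 1.001 q [ 0.12  0.44  1.8  -0.85  1.34  2.26]
row [  0.    0.    0.1   0.3 -12.5   2.5]
row [  0.    0.    0.1   0.3 -24.8   6.5]
row [  0.    0.    0.1   0.3 -37.4  11.7]
row [  0.    0.    0.1   0.3 -48.5  17.6]
row [  0.    0.    0.1   0.3 -51.6  19.7]
```

>>> send_rows:
  rows: "0 0 0 0 -6 1 1;0 0 0 0 -12.5 2.5 1;0 0 0 0 -18.5 4.5 1;0 0 0 0 -25 6.5 1;0 0 0 0 -31 9 1;0 0 0 0 -37.5 12 1;0 0 0 0 -37.5 12 1"

```text
time: 13.85
eef_pos: [0.58, 0.0194, 0.0888]
tcp_rot: [0.903, -0.075, -0.036, 0.421]
contact_force: [0.3, 0.7, -0.6]
opening: 1.001
finger_force: 1.1
```

```bash
python3 - <<'E'
from h import *
now()
for q in [(.569,.1186,.0767),(.569,.119,.073)]: go("cage",50,q)
b=ctrl.read_camera("scene")["color"][180:290,240:370,::-1]; a=ctrl.read_camera("wrist")["color"][:,:,::-1]
cv2.imwrite("pics/m6.png",np.hstack([cv2.resize(a,(400,400)),cv2.resize(b,(400,400))]))
E
```

```text
t 13.85 uvz [0.5687 0.1158 0.0888] z_tool [-0.    -0.767 -0.642] y_tool [ 0.002 -0.642  0.767] F [ 0.2  0.7 -0.6] open 1.001 q [ 0.15  0.5   1.79 -0.85  1.32  2.31]
row [  0.    0.    0.1   0.4 -11.    5.6]
row [  0.    0.    0.1   0.4 -14.1   7.7]
```

View pics/m6.png

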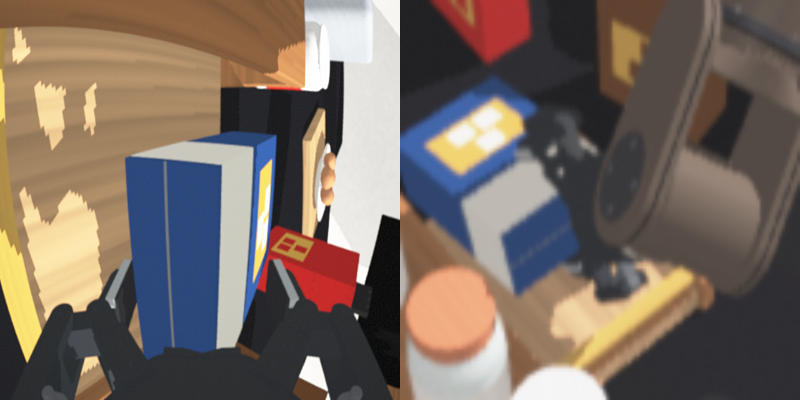

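Left, the wrist view shows the lower pad at (125,275) under the leading edge, and the carton leaning about 75°. Right, the carton is nearly flat over the board and clear of the rail. I'll carry on lowering.

>>> send_rows:
  rows: "0 0 0 0 -5.5 2.5 1;0 0 0 0 -11 5.5 1;0 0 0 0 -14 7.5 1;0 0 0 0 -14 7.5 1"

```text
time: 14.45
eef_pos: [0.5808, 0.0224, 0.0736]
tcp_rot: [0.903, -0.075, -0.036, 0.421]
contact_force: [0.5, 0.1, -1.2]
opening: 1.001
finger_force: 1.1
```

```bash
python3 - <<'E'
from h import *
now()
for q in [(.569,.119,.069),(.569,.124,.069),(.569,.150,.072)]: go("cage",50,q)
for c in("scene",):
    p=ctrl.read_camera(c);E=np.linalg.inv(np.array(p["extrinsics"]))
    for n in("carton","carton_top"):
        for d in ctrl.look_for(p,n)[:3]: print(c,n,round(d["p"],2),uv((E@np.r_[d["position"],1])[:3]).round(3))
E
```

```text
t 14.45 uvz [0.5689 0.119  0.0736] z_tool [-0.    -0.767 -0.642] y_tool [ 0.001 -0.642  0.767] F [ 0.5  0.1 -1.2] open 1.001 q [ 0.15  0.53  1.78 -0.85  1.31  2.33]
row [ 0.   0.   0.1  0.1 -3.6  3. ]
row [ 0.   0.   0.1  0.1 -6.8 -0.9]
row [  0.    0.    0.1   0.1 -21.2 -22.7]
scene carton 0.68 [0.601 0.053 0.073]
scene carton 0.63 [ 0.457 -0.15   0.124]
scene carton 0.61 [0.395 0.022 0.154]
scene carton_top 0.96 [0.391 0.023 0.153]
scene carton_top 0.93 [0.603 0.054 0.079]
scene carton_top 0.7 [ 0.459 -0.152  0.123]
```

>>> send_rows:
  rows: "0 0 0 0 -1.5 1.3 1;0 0 0 0 -3 2.6 1"

```text
time: 14.85
eef_pos: [0.5811, 0.0226, 0.0701]
tcp_rot: [0.903, -0.076, -0.035, 0.421]
contact_force: [0.3, 1.5, -2.6]
opening: 1.001
finger_force: 1.6
```

>>> send_rows:
  rows: "0 0 0 0 -1.5 1.3 1;0 0 0 0 -3 2.6 1"

```text
time: 15.1
eef_pos: [0.5811, 0.0222, 0.0666]
tcp_rot: [0.903, -0.076, -0.035, 0.422]
contact_force: [-0.0, 1.1, 1.3]
opening: 1.0
finger_force: 1.6
```

>>> send_rows:
  rows: "0 0 0 0 -1 -1.8 1;0 0 0 0 -2 -3.4 1;0 0 0 0 -3.2 -4.9 1;0 0 0 0 -4.5 -6.4 1"

```text
time: 15.6
eef_pos: [0.5815, 0.0251, 0.0696]
tcp_rot: [0.9, -0.077, -0.038, 0.428]
contact_force: [-3.3, -19.9, 4.0]
opening: 1.001
finger_force: 1.0
```

```bash
python3 - <<'E'
from h import *
now()
E
```

```text
t 15.6 uvz [0.5692 0.1217 0.0696] z_tool [-0.004 -0.776 -0.631] y_tool [-0.    -0.631  0.776] F [  0.1 -20.2   4. ] open 1.001 q [ 0.16  0.55  1.77 -0.86  1.32  2.34]
```

The lower finger's linkage meets the rail. I'll ease back and withdraw along the finger axis instead.

>>> send_rows:
  rows: "0 0 0 0 3 4 1;0 0 0 0 4.5 6 1;0 0 0 0 4.5 4 1;0 0 0 0 4.5 2 1"

```text
time: 16.1
eef_pos: [0.581, 0.0247, 0.0692]
tcp_rot: [0.902, -0.075, -0.036, 0.423]
contact_force: [-0.9, -6.1, 0.0]
opening: 1.001
finger_force: 0.9
```

```bash
python3 - <<'E'
from h import *
now()
E
```

```text
t 16.1 uvz [0.5687 0.1213 0.0692] z_tool [-0.001 -0.769 -0.639] y_tool [ 0.001 -0.639  0.769] F [ 0.1 -6.2  0. ] open 1.001 q [ 0.15  0.54  1.78 -0.85  1.31  2.34]
```

>>> send_rows:
  rows: "4 0 0 0 0.4 3 1;8 0 0 0 0.8 6 1;8 0 0 0 0.8 6 1"

```text
time: 16.48
eef_pos: [0.5809, 0.0206, 0.0665]
tcp_rot: [0.93, -0.078, -0.03, 0.358]
contact_force: [-0.2, 0.3, -0.3]
opening: 1.0
finger_force: 0.0
```

```bash
python3 - <<'E'
from h import *
now(); s=ctrl.get_state()
print(uv(s["eef_pos"]+R.from_quat(s["tcp_rot"]).apply([0,-.0425,.009])))
E
```

```text
t 16.48 uvz [0.5693 0.1171 0.0665] z_tool [ 0.001 -0.67  -0.743] y_tool [-0.    -0.743  0.67 ] F [-0.3  0.2 -0.3] open 1.0 q [ 0.11  0.49  1.81 -0.76  1.21  2.27]
[0.56932306 0.14267146 0.03132348]
```

>>> send_rows:
  rows: "0 0 0 0 0 -2 1;0 0 0 0 0 -4 1;0 0 0 0 0 -6 1;0 0 0 0 0 -8 1;0 0 0 0 0 -11 1;0 0 0 0 0 -14 1"

```text
time: 17.23
eef_pos: [0.5823, 0.0299, 0.0764]
tcp_rot: [0.93, -0.078, -0.03, 0.357]
contact_force: [0.0, 0.4, -0.0]
opening: 0.999
finger_force: 0.0
```

```bash
python3 - <<'E'
from h import *
now()
for c in("scene","top","wrist"):
    p=ctrl.read_camera(c);E=np.linalg.inv(np.array(p["extrinsics"]))
    if c!="wrist": cv2.imwrite(f"pics/{c}7.png",p["color"][:,:,::-1])
    for n in("carton","carton_top"):
        for d in ctrl.look_for(p,n)[:3]: print(c,n,round(d["p"],2),uv((E@np.r_[d["position"],1])[:3]).round(3))
E
```

```text
t 17.23 uvz [0.5691 0.1266 0.0764] z_tool [ 0.    -0.67  -0.743] y_tool [ 0.    -0.743  0.67 ] F [-0.   0.4 -0. ] open 0.999 q [ 0.13  0.48  1.8  -0.75  1.23  2.26]
scene carton 0.95 [0.597 0.056 0.072]
scene carton 0.79 [0.39  0.018 0.143]
scene carton 0.68 [ 0.459 -0.152  0.122]
scene carton_top 0.85 [ 0.457 -0.151  0.122]
scene carton_top 0.84 [0.6   0.055 0.073]
top carton 0.76 [0.557 0.042 0.076]
top carton 0.71 [ 0.441 -0.165  0.186]
top carton 0.67 [0.363 0.031 0.184]
top carton_top 0.82 [ 0.442 -0.16   0.186]
top carton_top 0.81 [0.56  0.041 0.077]
top carton_top 0.66 [0.363 0.032 0.187]
wrist carton 0.84 [ 0.462 -0.133  0.114]
wrist carton 0.83 [ 0.405 -0.01   0.109]
wrist carton 0.61 [0.587 0.116 0.079]
wrist carton_top 0.97 [ 0.405 -0.009  0.111]
wrist carton_top 0.95 [0.588 0.109 0.073]
wrist carton_top 0.72 [ 0.463 -0.135  0.109]
```

>>> send_rows:
  rows: "0 0 0 0 5 -50 1;0 0 0 0 40 -100 1;0 0 0 0 80 -145 1;0 0 0 0 110 -175 1"

```text
time: 18.18
eef_pos: [0.5887, 0.0651, 0.2834]
tcp_rot: [0.93, -0.078, -0.028, 0.357]
contact_force: [0.9, 0.6, -0.2]
opening: 0.999
finger_force: 0.0
```

```bash
python3 - <<'E'
from h import *
now(); go("push",0,[.569,-.10,.20])
from scipy.optimize import least_squares
p=ctrl.read_camera("top"); cv2.imwrite("pics/top8.png",p["color"][:,:,::-1])
a=p["color"][165:315,300:500,::-1];b=ctrl.read_camera("scene")["color"][160:310,230:380,::-1]
cv2.imwrite("pics/m8.png",np.hstack([cv2.resize(a,(400,300)),cv2.resize(b,(300,300))]))
h=cv2.cvtColor(p["color"],cv2.COLOR_RGB2HSV)
m=(cv2.inRange(h,(105,120,50),(125,255,255)))
m[:, :300]=0; m[:150]=0; m[330:]=0
n,l,s,c=cv2.connectedComponentsWithStats(m); i=1+np.argmax(s[1:,4]); print(s[i])
E=np.array(p["extrinsics"]);C=-E[:3,:3].T@E[:3,3]
def bp(u,v,z):
    d=E[:3,:3].T@np.array([(u-p["cx"])/p["fx"],(v-p["cy"])/p["fy"],1]); return C+d*(z-C[2])/d[2]
ct=max(cv2.findContours((l==i).astype(np.uint8),0,2)[0],key=len)
for q in cv2.boxPoints(cv2.minAreaRect(ct)): print(q.round(1),uv(bp(*q,.075)).round(4))
E
```

```text
t 18.18 uvz [0.5696 0.1623 0.2834] z_tool [ 0.003 -0.669 -0.743] y_tool [-0.001 -0.743  0.669] F [ 0.8  0.8 -0.2] open 0.999 q [ 0.18  0.25  1.67 -0.68  1.53  2.06]
row [ 33.   32.7 -85.6  -1.2 139.3 237.5]
[ 385  215   67   66 2076]
[384.5 270.3] [0.5047 0.0773 0.075 ]
[396.  212.8] [0.6282 0.0745 0.075 ]
[453.7 224.3] [ 0.6277 -0.0478  0.075 ]
[442.2 281.8] [ 0.5044 -0.0425  0.075 ]
```

>>> send_rows:
  rows: "3.5 3.5 -9 0 17 28 1;7 7 -18 0 34 57 1;10.5 10.4 -27.3 0 51 80 1;14 13.8 -36.3 0 68 105 1;17.5 17.3 -45.3 0 85 131 1;21 20.8 -54.4 0 102 157 1;24.5 24.3 -63.5 0 115 185 1;28 27.7 -72.5 0 128 212 1"

```text
time: 19.27
eef_pos: [0.5483, -0.1674, 0.2078]
tcp_rot: [0.839, 0.54, -0.008, 0.068]
contact_force: [0.6, -0.2, 0.3]
opening: 1.001
finger_force: 0.0
```

```bash
python3 - <<'E'
from h import *
now(); go("push",0,[.569,-.10,.20]); go("push",0,[.569,-.09,.054])
E
```

```text
t 19.27 uvz [ 0.5685 -0.0736  0.2078] z_tool [ 0.08  -0.11  -0.991] y_tool [ 0.962 -0.251  0.106] F [ 0.6 -0.1  0.3] open 1.001 q [-0.44  0.06  1.92 -0.1   1.05  0.03]
row [  5.4   5.7 -14.9 -24.5   6.2  10.7]
row [  5.4   5.7 -14.9  -2.4 -11.7 154.2]
```

View pics/m8.png

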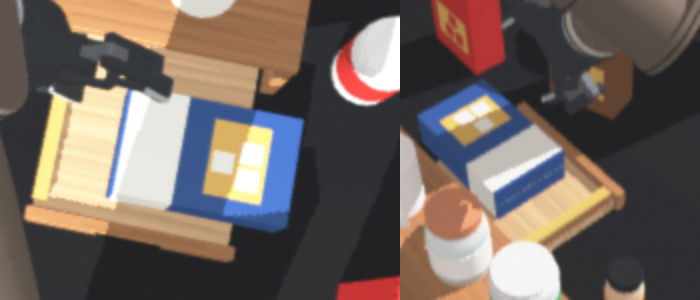

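Left, the carton lies flat and square on the board: base at (290,170) overhanging the edge, top end at (120,140). Right, it sits clear behind the panel at (500,150). Next is the push at the base.

>>> send_rows:
  rows: "2.7 2.8 -7.5 -12 3 5 1;5.4 5.7 -14.9 -24.5 6 11 1;5.4 5.7 -14.9 -16 -1 62 1;5.4 5.7 -14.9 -9 -7 110 1;5.4 5.7 -14.9 -2.5 -12 154 1;5.4 5.7 -14.9 -2.5 -12 154 1"

```text
time: 20.02
eef_pos: [0.5429, -0.1814, 0.0503]
tcp_rot: [0.765, 0.644, -0.002, -0.004]
contact_force: [0.2, 0.6, 0.1]
opening: 1.0
finger_force: 0.0
```

```bash
python3 - <<'E'
from h import *
now(); go("push",0,[.569,-.06,.052]);go("push",0,[.569,.007,.052])
E
```

```text
t 20.02 uvz [ 0.5656 -0.0883  0.0503] z_tool [-0.008  0.001 -1.   ] y_tool [ 1.    -0.004 -0.008] F [0.1 0.7 0.1] open 1.0 q [-0.5   0.32  1.95 -0.    0.88 -0.33]
row [-0.5 -0.1 -0.2 28.3  3.3 -1.7]
row [-0.5 -0.1 -0.2 95.3  3.  -1.7]
```

>>> send_rows:
  rows: "-0.5 0 0 10 3 -2 1;-0.5 0 0 20 3 -2 1;-0.5 0 0 28 3 -2 1;-0.5 0 0 34 3 -2 1;-0.5 0 0 40 3 -2 1;-0.5 0 0 46 3 -2 1;-0.5 0 0 52 3 -2 1;-0.5 0 0 58 3 -2 1"

```text
time: 21.02
eef_pos: [0.5602, -0.1281, 0.0581]
tcp_rot: [0.765, 0.644, 0.002, 0.007]
contact_force: [-1.6, -5.8, 2.3]
opening: 1.001
finger_force: 2.8
```

```bash
python3 - <<'E'
from h import *
now()
E
```

```text
t 21.02 uvz [ 0.5737 -0.0328  0.0581] z_tool [ 0.013 -0.006 -1.   ] y_tool [ 1.    -0.004  0.013] F [-0.7 -6.   2.3] open 1.001 q [-0.4   0.3   1.95 -0.    0.87 -0.23]
```

>>> send_rows:
  rows: "0 0 0 5 0 2 1;0 0 0 10 -1 3 1;0 0 0 15 -2 4 1;0 0 0 20 -3 4 1;0 0 0 24 -3 4 1;0 0 0 27 -3 4 1;0 0 0 30 -3 4 1"

```text
time: 21.9
eef_pos: [0.5637, -0.0991, 0.0554]
tcp_rot: [0.765, 0.644, 0.003, 0.008]
contact_force: [-1.3, -7.4, 5.5]
opening: 1.0
finger_force: 3.7
```

```bash
python3 - <<'E'
from h import *
now()
E
```

```text
t 21.9 uvz [ 0.5723 -0.0037  0.0554] z_tool [ 0.016 -0.007 -1.   ] y_tool [ 1.    -0.004  0.016] F [-0.  -7.6  5.5] open 1.0 q [-0.35  0.3   1.96 -0.01  0.86 -0.18]
```

>>> send_rows:
  rows: "0 0 0 2 0 -2 1;0 0 0 4 0 -3 1;0 0 0 6 0 -3 1"

```text
time: 22.28
eef_pos: [0.5625, -0.0908, 0.0558]
tcp_rot: [0.765, 0.644, 0.002, 0.005]
contact_force: [-0.5, -4.9, -0.0]
opening: 1.002
finger_force: 2.1
```

>>> send_rows:
  rows: "0 0 0 1.5 0 0 1;0 0 0 3 0 0 1"

```text
time: 22.52
eef_pos: [0.5631, -0.0877, 0.0558]
tcp_rot: [0.765, 0.644, 0.002, 0.005]
contact_force: [-1.3, -3.5, -0.8]
opening: 1.0
finger_force: 2.0
```

>>> send_rows:
  rows: "0 0 0 1 0 0 1;0 0 0 2 0 0 1"

```text
time: 22.78
eef_pos: [0.5633, -0.0862, 0.0558]
tcp_rot: [0.765, 0.644, 0.002, 0.005]
contact_force: [-2.6, -8.0, -1.0]
opening: 0.995
finger_force: 4.0
```

>>> send_rows:
  rows: "0 0 0 0.8 0 0 1;0 0 0 0.8 0 0 1"

```text
time: 23.02
eef_pos: [0.5633, -0.0862, 0.0559]
tcp_rot: [0.765, 0.644, 0.001, 0.006]
contact_force: [-2.2, -7.8, -0.9]
opening: 0.999
finger_force: 4.2
```

```bash
python3 - <<'E'
from h import *
now()
E
```

```text
t 23.02 uvz [0.5698 0.0089 0.0559] z_tool [ 0.01  -0.005 -1.   ] y_tool [ 1.    -0.004  0.01 ] F [-0.9 -8.1 -0.9] open 0.999 q [-0.33  0.3   1.96 -0.    0.87 -0.15]
```

>>> send_rows:
  rows: "0 0 0 -3 0 0 1;0 0 0 -20 0 0 1;0 0 0 -30 0 -50 0;0 0 0 -20 0 -110 -1;0 0 0 -10 0 -170 -1;0 0 0 0 0 -200 -1;0 0 0 0 0 -200 -1"

```text
time: 23.9
eef_pos: [0.5633, -0.0844, 0.26]
tcp_rot: [0.765, 0.644, 0.005, 0.008]
contact_force: [0.3, -0.7, -0.9]
opening: 0.002
finger_force: 0.0
```

```bash
python3 - <<'E'
from h import *
now(); go("front",0,[.458,.114,.24]); go("front",0,[.458,.114,.041])
E
```

```text
t 23.9 uvz [0.5695 0.0107 0.26  ] z_tool [ 0.019 -0.003 -1.   ] y_tool [ 1.    -0.003  0.019] F [ 0.4 -0.6 -0.9] open 0.002 q [-0.33  0.04  1.84 -0.    1.24 -0.16]
row [   1.    -0.7   89.8  103.  -112.2   17.6]
row [   1.    -0.7   89.8  103.6 -115.9  216.5]
```

>>> send_rows:
  rows: "0 0 10 12 -13 0 -1;0 0 20.5 24 -26 0 -1;0 0 31 36 -39 0 -1;0 0 41.5 48 -52 5 -1;0 0 52 61 -66 8 -1;0 0 62.5 75 -81 12 -1;0 0 73 88 -95 15 -1;1 -0.7 83 103 -112 17 -1"

```text
time: 24.9
eef_pos: [0.4675, 0.0366, 0.2348]
tcp_rot: [1.0, -0.028, -0.007, -0.001]
contact_force: [-0.2, 0.4, 0.2]
opening: -0.002
finger_force: 0.0
```

```bash
python3 - <<'E'
from h import *
now(); go("front",0,[.458,.114,.24]); go("front",0,[.458,.114,.041])
for c in("top",):
    p=ctrl.read_camera(c);E=np.linalg.inv(np.array(p["extrinsics"]))
    for n in("carton","pullout_front","mug"):
        for d in ctrl.look_for(p,n)[:3]: print(c,n,round(d["p"],2),uv((E@np.r_[d["position"],1])[:3]).round(3))
def bp(u,v,z):
    C=E[:3,3]; d=E[:3,:3]@np.array([(u-p["cx"])/p["fx"],(v-p["cy"])/p["fy"],1]); return C+d*(z-C[2])/d[2]
h=cv2.cvtColor(p["color"],cv2.COLOR_RGB2HSV); m=cv2.inRange(h,(105,120,50),(125,255,255)); m[:,:300]=0;m[:150]=0;m[330:]=0
n,l,s,_=cv2.connectedComponentsWithStats(m);i=1+np.argmax(s[1:,4]);ct=max(cv2.findContours((l==i).astype(np.uint8),0,2)[0],key=len)
for q in cv2.boxPoints(cv2.minAreaRect(ct)): print(q.round(1),uv(bp(*q,.075)).round(4))
E
```

```text
t 24.9 uvz [0.4549 0.114  0.2348] z_tool [-0.013 -0.    -1.   ] y_tool [ 0.111 -0.994 -0.001] F [-0.2  0.3  0.2] open -0.002 q [-0.14 -0.16  2.08  0.    1.23  1.49]
row [-0.   0.8  6.4  3.1  0.4 -5.2]
row [ -0.    0.8   6.4   5.7   0.6 193.7]
top carton 0.8 [0.585 0.141 0.073]
top carton 0.64 [ 0.44  -0.164  0.188]
top pullout_front 0.73 [0.651 0.142 0.022]
top mug 0.75 [0.758 0.091 0.149]
[361.6 234.4] [0.5689 0.1368 0.075 ]
[366.  209.5] [0.6229 0.1374 0.075 ]
[421.  219.2] [0.6251 0.021  0.075 ]
[416.6 244.1] [0.5712 0.0215 0.075 ]
```

>>> send_rows:
  rows: "0 0.8 6.4 4 0 50 -1;0 0.8 6.4 5 0 105 -1;0 0.8 6.4 5.5 0 155 -1;0 0.8 6.4 5.7 0.6 185 -1;0 0.8 6.4 5.7 0.6 194 -1;0 0.8 6.4 5.7 0.6 194 -1"

```text
time: 25.85
eef_pos: [0.4736, 0.0352, 0.0434]
tcp_rot: [0.997, -0.08, 0.003, 0.0]
contact_force: [-0.2, -0.5, 0.1]
opening: -0.004
finger_force: 0.0
```

```bash
python3 - <<'E'
from h import *
now(); go("front",0,[.53,.110,.041])
E
```

```text
t 25.85 uvz [0.4611 0.1137 0.0434] z_tool [ 0.005  0.    -1.   ] y_tool [ 0.007 -1.    -0.   ] F [-0.1 -0.5  0.1] open -0.004 q [-0.14  0.14  2.19  0.    0.81  1.59]
row [-0.  -0.3  0.4 68.8  4.1  2.8]
```

>>> send_rows:
  rows: "0 0 0 4 1 2 -1;0 0 0 8 2 2 -1;0 0 0 12 3 2 -1;0 0 0 17 4 2 -1;0 0 0 23 4 2 -1;0 0 0 30 4 2 -1;0 0 0 37 4 2 -1;0 0 0 44 4 2 -1"

```text
time: 26.85
eef_pos: [0.5165, 0.0243, 0.0416]
tcp_rot: [0.997, -0.08, 0.003, 0.0]
contact_force: [-3.6, 0.2, 0.6]
opening: 0.002
finger_force: 1.8
```

>>> send_rows:
  rows: "0 0 0 7 0 0 -1;0 0 0 13 0 0 -1;0 0 0 18 0 0 -1;0 0 0 22 0 0 -1;0 0 0 23 0 0 -1;0 0 0 21 0 0 -1;0 0 0 18 0 0 -1;0 0 0 18 0 0 -1"

```text
time: 27.85
eef_pos: [0.5341, 0.0219, 0.0422]
tcp_rot: [0.997, -0.08, 0.004, 0.0]
contact_force: [-1.1, 1.2, 0.2]
opening: 0.001
finger_force: 0.0
```

```bash
python3 - <<'E'
from h import *
now()
# tilt 32 about the fingertip centre, in steps
t=np.radians(32); print("tip-held TCP", .022*np.sin(t), .022*np.cos(t))
s=ctrl.get_state(); q=uv(s["eef_pos"]); tip=q+[0,0,-.022]
go("front",32,tip+[-.022*np.sin(t)-.006,0,.022*np.cos(t)+.003])
E
```

```text
t 27.85 uvz [0.523  0.1107 0.0422] z_tool [ 0.007  0.001 -1.   ] y_tool [ 0.006 -1.    -0.001] F [-1.3  1.   0.2] open 0.001 q [-0.15  0.26  2.05  0.    0.83  1.58]
tip-held TCP 0.011658223813130508 0.01865705811544137
row [ -0.1  31.6   0.3 -17.7  -0.1   0.2]
```

>>> send_rows:
  rows: "0 0 0 4 0 1 -1;0 0 0 9 0 1 -1;0 0 0 16 0 1 -1;0 0 0 24 0 1 -1;0 0 0 32 0 1 -1;0 0 0 40 0 1 -1;0 0 0 48 0 1 -1;0 0 0 56 0 1 -1"

```text
time: 28.85
eef_pos: [0.5892, 0.0125, 0.0407]
tcp_rot: [0.997, -0.081, 0.002, 0.0]
contact_force: [-3.3, -1.6, -0.3]
opening: 0.001
finger_force: 1.9
```

>>> send_rows:
  rows: "0 0 0 7 0 0 -1;0 0 0 13 0 0 -1;0 0 0 18 0 0 -1;0 0 0 22 0 0 -1;0 0 0 24 0 0 -1;0 0 0 22 0 0 -1;0 0 0 18 0 0 -1;0 0 0 18 0 0 -1"

```text
time: 29.85
eef_pos: [0.6073, 0.01, 0.042]
tcp_rot: [0.997, -0.081, 0.004, 0.0]
contact_force: [-0.0, -0.2, -0.2]
opening: 0.002
finger_force: 0.0
```

```bash
python3 - <<'E'
from h import *
now()
t=np.radians(32)
s=ctrl.get_state(); q=uv(s["eef_pos"]); tip=q+[0,0,-.022]
go("front",32,[tip[0]-.022*np.sin(t)-.006,.110,.018+.022*np.cos(t)])
E
```

```text
t 29.85 uvz [0.5971 0.1111 0.042 ] z_tool [ 0.008  0.001 -1.   ] y_tool [ 0.006 -1.    -0.001] F [ 0.  -0.2 -0.2] open 0.002 q [-0.15  0.39  1.87  0.    0.87  1.58]
row [ -0.1  31.6   0.3 -17.7   1.    5.2]
```

>>> send_rows:
  rows: "0 8 0 -7 0 2 -1;0 16 0 -11 0 3 -1;0 24 0 -15 0.5 4 -1;0 31.6 0 -17.7 1 5 -1;0 31.6 0 -17.7 1 5 -1"

```text
time: 30.48
eef_pos: [0.592, 0.0127, 0.0524]
tcp_rot: [0.962, -0.078, 0.261, 0.022]
contact_force: [0.2, 0.1, -0.4]
opening: -0.002
finger_force: 0.0
```

```bash
python3 - <<'E'
from h import *
now()
for u in (.60,.62,.64,.65,.66): go("front",32,[u,.110,.038])
E
```

```text
t 30.48 uvz [0.5816 0.1112 0.0524] z_tool [ 0.506  0.002 -0.863] y_tool [ 0.006 -1.     0.001] F [ 0.2  0.1 -0.4] open -0.002 q [-0.15  0.2   2.18 -0.04  0.24  1.62]
row [-0.1  1.6  0.3  8.6  1.3 21.7]
row [-0.1  1.6  0.3 25.9  1.4 31.8]
row [-0.1  1.6  0.3 43.1  1.5 41.9]
row [-0.1  1.6  0.3 51.7  1.6 47. ]
row [-0.1  1.6  0.3 60.4  1.6 52. ]
```

```bash
python3 - <<'E'
from h import *
for u in (.592,.605,.625,.64,.65,.66): go("front",22,[u,.110,.041])
E
```

```text
row [-0.1 -8.4  0.3  3.2  1.3 15.1]
row [-0.1 -8.4  0.3 14.4  1.3 21.6]
row [-0.1 -8.4  0.3 31.7  1.4 31.8]
row [-0.1 -8.4  0.3 44.6  1.5 39.3]
row [-0.1 -8.4  0.3 53.3  1.6 44.4]
row [-0.1 -8.4  0.3 61.9  1.6 49.5]
```

>>> send_rows:
  rows: "0 -4 0 0 1 3 -1;0 -8.4 0 0 1 8 -1;0 -8.4 0 3 1 14 -1;0 -8.4 0 3 1 14 -1"

```text
time: 30.98
eef_pos: [0.6026, 0.0096, 0.0412]
tcp_rot: [0.978, -0.079, 0.19, 0.016]
contact_force: [-0.6, 0.1, 0.2]
opening: 0.001
finger_force: 0.0
```

```bash
python3 - <<'E'
from h import *
now()
for u in (.592,.605,.625,.64,.65,.66): go("front",22,[u,.110,.041])
E
```

```text
t 30.98 uvz [0.5926 0.1099 0.0412] z_tool [ 0.375  0.001 -0.927] y_tool [ 0.005 -1.     0.001] F [-0.6 -0.   0.2] open 0.001 q [-0.15  0.26  2.08 -0.01  0.41  1.59]
row [-0.1 -0.   0.3 -0.6 -0.1 -0.1]
row [-0.1 -0.   0.3 11.4  0.   4.8]
row [-0.1 -0.   0.3 30.   0.1 12.3]
row [-0.1 -0.   0.3 43.9  0.2 17.9]
row [-0.1 -0.   0.3 53.2  0.2 21.7]
row [-0.1 -0.   0.3 62.4  0.3 25.4]
```

>>> send_rows:
  rows: "0 0 0 4 0 1.6 -1;0 0 0 9 0 3.6 -1;0 0 0 14 0 5.7 -1;0 0 0 19 0 7.7 -1;0 0 0 24 0 9.8 -1;0 0 0 28 0 11.4 -1;0 0 0 31 0 12.7 -1;0 0 0 34 0 13.9 -1"

```text
time: 31.98
eef_pos: [0.6381, 0.0037, 0.0409]
tcp_rot: [0.979, -0.079, 0.189, 0.016]
contact_force: [-3.2, -1.5, -0.4]
opening: -0.002
finger_force: 1.7
```

>>> send_rows:
  rows: "0 0 0 2 0 0.8 -1;0 0 0 4 0 1.6 -1;0 0 0 6 0 2.4 -1;0 0 0 8 0 3.2 -1"

```text
time: 32.48
eef_pos: [0.6462, 0.0026, 0.0409]
tcp_rot: [0.979, -0.079, 0.189, 0.016]
contact_force: [-10.6, -1.6, 5.7]
opening: -0.003
finger_force: 5.0
```

>>> send_rows:
  rows: "0 0 0 1.5 0 0.6 -1;0 0 0 3 0 1.2 -1"

```text
time: 32.72
eef_pos: [0.6466, 0.0025, 0.0408]
tcp_rot: [0.98, -0.079, 0.185, 0.016]
contact_force: [-25.4, -1.4, 17.6]
opening: 0.002
finger_force: 12.4
```

```bash
python3 - <<'E'
from h import *
now()
E
```

```text
t 32.73 uvz [0.6371 0.1103 0.0408] z_tool [ 0.364  0.    -0.931] y_tool [ 0.006 -1.     0.002] F [-24.8  -5.6  17.6] open 0.002 q [-0.15  0.35  1.97 -0.01  0.45  1.59]
```

>>> send_rows:
  rows: "0 0 0 -3 0 -1 -1;0 0 0 -20 0 -8 -1;0 0 0 -50 0 -25 -1;0 0 0 -50 0 -80 -1;0 0 0 -50 0 -135 -1;0 0 0 -50 0 -190 -1;0 0 0 -60 -50 -215 -1;0 0 0 -60 -90 -215 -1"

```text
time: 33.72
eef_pos: [0.5329, 0.1146, 0.2243]
tcp_rot: [0.977, -0.08, 0.196, 0.015]
contact_force: [0.6, -0.7, 1.2]
opening: -0.001
finger_force: 0.0
```

```bash
python3 - <<'E'
from h import *
now()
for c in("scene","top"):
    p=ctrl.read_camera(c);E=np.linalg.inv(np.array(p["extrinsics"])); cv2.imwrite(f"pics/{c}9.png",p["color"][:,:,::-1])
    for n in("pullout","pullout_front","rail","carton","mug","tomato_tin","spice_jar"):
        for d in ctrl.look_for(p,n)[:2]: print(c,n,round(d["p"],2),uv((E@np.r_[d["position"],1])[:3]).round(3))
# predicted px of panel top outer/inner edges at home; row profile at three columns
L=RU.apply([[.655,v,.034] for v in(.02,.06,.11,.16,.2)]); print(proj(p,L).round(0).tolist())
for x,_ in proj(p,L).round(0).astype(int): print(x,[tuple(int(t) for t in p["color"][y,x]) for y in range(178,214,2)])
E
```

```text
t 33.73 uvz [0.5063 0.2018 0.2243] z_tool [ 0.386  0.005 -0.922] y_tool [ 0.005 -1.    -0.003] F [ 0.7 -0.6  1.2] open -0.001 q [ 0.06 -0.15  2.12 -0.12  0.78  1.86]
scene carton 0.78 [0.399 0.013 0.102]
scene carton 0.63 [ 0.461 -0.151  0.124]
scene mug 0.87 [0.744 0.101 0.158]
scene tomato_tin 0.61 [ 0.722 -0.096  0.096]
scene spice_jar 0.84 [0.599 0.353 0.064]
top pullout 0.55 [0.669 0.108 0.019]
top pullout_front 0.64 [0.674 0.109 0.024]
top rail 0.61 [0.667 0.111 0.022]
top carton 0.94 [0.367 0.029 0.186]
top carton 0.6 [ 0.439 -0.163  0.185]
top mug 0.68 [0.757 0.093 0.148]
top tomato_tin 0.96 [ 0.702 -0.109  0.112]
top tomato_tin 0.72 [0.783 0.216 0.104]
top spice_jar 0.66 [0.579 0.34  0.087]
[[420.0, 210.0], [402.0, 207.0], [379.0, 202.0], [357.0, 198.0], [339.0, 194.0]]
420 [(152, 111, 78), (152, 110, 78), (150, 108, 77), (160, 114, 80), (156, 114, 78), (156, 111, 78), (155, 112, 78), (166, 119, 83), (162, 116, 81), (152, 111, 80), (195, 160, 123), (179, 148, 113), (190, 156, 119), (191, 155, 119), (158, 114, 81), (155, 112, 78), (155, 112, 78), (144, 104, 73)]
402 [(147, 10
[... 461 characters left out ...]
, 175, 119), (234, 172, 118), (238, 177, 120), (97, 71, 53), (210, 149, 102), (56, 53, 55), (48, 48, 53), (49, 49, 54)]
357 [(162, 117, 80), (163, 117, 81), (163, 117, 81), (237, 214, 178), (253, 238, 193), (211, 173, 132), (205, 168, 130), (200, 158, 117), (240, 182, 125), (236, 175, 120), (243, 187, 127), (238, 179, 121), (190, 139, 98), (49, 48, 53), (47, 48, 53), (47, 48, 53), (47, 48, 53), (49, 48, 53)]
339 [(162, 115, 79), (211, 162, 101), (254, 242, 150), (253, 236, 145), (191, 154, 116), (205, 163, 125), (240, 181, 123), (242, 185, 125), (240, 181, 123), (240, 181, 123), (226, 163, 113), (52, 51, 55), (49, 50, 54), (49, 48, 52), (50, 51, 55), (47, 48, 52), (48, 49, 53), (47, 48, 52)]
```

```bash
python3 - <<'E'
from h import *
p=ctrl.read_camera("top");E=np.linalg.inv(np.array(p["extrinsics"]))
def bp(u,v,z):
    C=E[:3,3]; d=E[:3,:3]@np.array([(u-p["cx"])/p["fx"],(v-p["cy"])/p["fy"],1]); return uv(C+d*(z-C[2])/d[2]).round(4)
g=p["color"].astype(int)
for x in (345,357,368,379,390):
    print(x,"unit",[tuple(bp(x,y,.105)) for y in ([182.5,184,186,187,189][[345,357,368,379,390].index(x)],)])
    print([int(g[y,x].sum()) for y in range(176,212)])
    for y in range(190,210,3): print(y,bp(x,y,.034)[0],end="; ")
    print()
h=cv2.cvtColor(p["color"],cv2.COLOR_RGB2HSV); m=cv2.inRange(h,(105,120,50),(125,255,255));m[:,:320]=0;m[:150]=0;m[300:]=0;print("blue px",(m>0).sum(), np.argwhere(m)[:3])
E
```

```text
345 unit [(np.float64(0.6626), np.float64(0.1915), np.float64(0.105))]
[357, 356, 358, 363, 346, 468, 744, 702, 682, 644, 517, 499, 504, 501, 484, 537, 545, 547, 547, 545, 585, 548, 538, 514, 295, 165, 146, 149, 149, 148, 150, 152, 150, 148, 148, 151]
190 0.6671; 193 0.6605; 196 0.6538; 199 0.6472; 202 0.6405; 205 0.6339; 208 0.6273; 
357 unit [(np.float64(0.6644), np.float64(0.1667), np.float64(0.105))]
[334, 349, 360, 362, 366, 363, 358, 388, 628, 680, 684, 662, 515, 493, 503, 501, 478, 547, 543, 542, 534, 532, 556, 550, 540, 525, 426, 206, 146, 151, 149, 148, 149, 150, 149, 151]
190 0.6723; 193 0.6656; 196 0.659; 199 0.6523; 202 0.6457; 205 0.6391; 208 0.6325; 
368 unit [(np.float64(0.6647), np.float64(0.1439), np.float64(0.105))]
[348, 331, 332, 346, 352, 359, 362, 365, 365, 359, 530, 660, 677, 655, 500, 483, 493, 496, 464, 529, 541, 537, 525, 526, 539, 473, 199, 248, 468, 242, 153, 147, 149, 155, 148, 148]
190 0.6771; 193 0.6704; 196 0.6637; 199 0.6571; 202 0.6505; 205 0.6438; 208 0.6372; 
379 unit [(np.float64(0.667), np.float64(0.1214), np.float64(0.105))]
[352, 353, 347, 337, 329, 344, 353, 358, 361, 371, 367, 372, 561, 661, 673, 665, 645, 509, 485, 498, 495, 487, 532, 536, 526, 520, 534, 512, 220, 204, 461, 284, 167, 149, 149, 148]
190 0.6819; 193 0.6752; 196 0.6685; 199 0.6618; 202 0.6552; 205 0.6486; 208 0.642; 
390 unit [(np.float64(0.6673), np.float64(0.0986), np.float64(0.105))]
[331, 344, 353, 353, 351, 340, 321, 340, 351, 360, 367, 367, 365, 347, 400, 652, 676, 658, 622, 492, 481, 490, 487, 445, 521, 509, 509, 521, 545, 577, 262, 179, 396, 295, 171, 152]
190 0.6866; 193 0.68; 196 0.6733; 199 0.6666; 202 0.66; 205 0.6533; 208 0.6467; 
blue px 0 []
```

```bash
python3 -c "
from plant import ctrl; print(ctrl.sign_off())"
```

```text
the job is handed in; nothing more can be done
None
```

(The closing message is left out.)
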